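Start the teppan griddle and read each half with the thermometer

ROBOT

A 6-joint arm with a two-finger parallel gripper is mounted at the origin on the work surface. World frame = base frame: x ahead of the robot, y to its left, z up, the work surface at z = 0. Lengths are in m, angles in rad, forces in N, time in s.
With the tool pointing down it reaches from about 0.35 to 0.925 m from the base axis. Payload 6.4 kg.
Tool frame: the origin (TCP) lies midway between the tips of the shut fingers; the grasp point (between the pads) lies 19 mm behind it; z points along the fingers, y is the line along which they close (so a half turn about z gives the same grasp; the last joint's range is limited). The gripper opens to 94 mm and grips with 3 to 60 N. Pads are 16 mm wide; open, the fingers measure 119 mm over their backs; the gripper's body (75 mm by 177 mm) begins 78 mm behind the grasp point.
Start: joints at [1.061, 0.245, 1.558, -0, 1.339, -0.174], TCP at [0.214, 0.614, 0.205] pointing down, gripper open.
Joint ranges: [-3.13, 3.13], [-1.02, 2.26], [0.13, 2.54], [-0.95, 4.09], [0.21, 2.88], [-2.74, 2.74]. Speed limits (rad/s): [2.57, 2.57, 3.14, 3.14, 3.14, 3.14].

INTERFACE

Orientations are given as a unit quaternion [x, y, z, w].
In Python, from workcell import r gives the robot as it stands. The module is installed in compiled form; this text tells all that it offers. Calls block until the motion is done:
- r.movep(position, orientation): joint-space move of the TCP to a pose.
- r.line_to(position, rot=None, vel=0.15, stop_force=None): straight line of the TCP; rot=None keeps the orientation; vel is the mean speed in m/s. With stop_force (N) it stops when the force on the tool has changed by that much, and returns True; else False.
- r.move_joints(angles): joint-space move.
- r.let_go() and r.grab(): open the fingers fully, or close them until they stop; the grip force is fixed at half the most.
- r.sleep(seconds).
- r.solve_ik(position, orientation): joint angles nearest the present ones, or None.
- r.get_image(name): name is "scene" or "top"; returns (picture, depth): 480x640x3 uint8, red, green, blue; 480x640 float32, m along the optical axis (not along the pixel's ray), 0 where there is no reading.
- r.get_calibration(name): a dict with "fx", "fy", "cx", "cy" (pixels), "R" (3x3) and "t" (3): a world point X has camera coordinates R X + t. Camera axes: x right, y down, z forward; pixel columns grow to the right and rows downward; lengths in m; the calibration is good to about 2 mm. A picture is of the moment at which its call begins. get_calibration takes no time and is no camera call.
A pose or a line that the arm cannot do raises r.Unreachable and nothing moves.
- r.job_done(): hands the job in; it is judged then, once.
Trained networks look in the newest picture that a camera, given by its name, has taken for a name from the list of things; names that differ only in an ending like _2 or _b are one class to them, and where a whole thing is asked for, a point or a joint stands for the part that bears it (a point fixed in the world has none). Each returns a list of dicts, best first, with "conf" (0 to 1); they miss things now and then, are a little off and sometimes report something else, mostly with a low value. They report only what shows in the picture. A call takes as long as a camera call. They do not tell look-alikes from the thing itself.
- r.recognise(camera, thing): "xy" ([column, row] in pixels, amid what is visible of it).
- r.masks_of(camera, thing): "mask" (480x640 bool, what is visible of it) and "xy" ([column, row] in pixels, amid what is visible of it).
Readings, each from a call of its own:
- r.get_clock(): time.
- r.get_qpos(): joint angles.
- r.get_joint_velocities(): joint speeds.
- r.get_effort(): joint torques, N m.
- r.get_ee_pos(): TCP position.
- r.get_tool_rot(): TCP orientation.
- r.get_contact_force(): force on the tool from outside, world axes, zero at the start.
- r.get_torque(): the same for the moment, N m.
- r.get_width(): finger opening in m.
- r.get_grasp_force(): force on a finger pad.
Only numpy, scipy, OpenCV 4.12 (cv2) and the standard library are available. Lean on these libraries where they do the work, as an engineer would, in place of code of your own. Each camera call takes 0.05 s, during which the arm holds its last target. There are 200 camera calls.

TASK

Get the teppan griddle going: stand every cast-iron press flat on the griddle plate, side by side along its back half so that the front half stays free, and only then turn both knobs clockwise until they click into the first setting. Next take the infrared thermometer and read first the left half of the plate (away from the knobs), then the right half: point it straight down at the middle of that half's free front part from about a hand's width above, and hold it steady for about two seconds each. Finally stand the thermometer nose down in its stand again, and leave the presses in their row and everything else on the table where it was.

Things in the scene. Friction and masses are not known exactly. Their poses are not given: they have to be found in the camera images.
- teppan: electric griddle, fixed, 290 mm (x, away from the robot) x 450 mm (y). Origin: middle of its footprint, on the table. Dark plate 75 mm up, 252 x 330 mm inside a rim 12 mm higher; plate's middle at y = +50 mm, where a thin line along x divides it into left (+y) and right half (-y, beside the knobs). Black control strip (top 80 mm up) with two knobs along its -y side.
- back_row (a point): on the plate's surface, middle of its back strip (griddle x = +66, y = +50, z = 75 mm; axes as the griddle's): the presses stand side by side along the line through it along y; three fit 112 mm apart, the middle one here
- left_half (a point): point on the plate's surface: middle of the free front part of the left half (griddle x = -55, y = +130, z = 75 mm)
- right_half (a point): point on the plate's surface: middle of the free front part of the right half (griddle x = -55, y = -30, z = 75 mm)
- knob_near (a joint): nearer knob, rad, -0.03 to 1.53, grows clockwise seen from above, starts at 0. Notches: 0 off (white line on the bar at the white dot), 0.75 first setting (short mark), 1.5 second (longer mark). A spring drives it into the nearest notch; about 0.25 N m over the humps midway. At 0 its grip bar lies along the griddle's x.
- knob_far (a joint): farther knob, rad, -0.03 to 1.53, grows clockwise seen from above, starts at 0. Notches: 0 off (white line on the bar at the white dot), 0.75 first setting (short mark), 1.5 second (longer mark). A spring drives it into the nearest notch; about 0.25 N m over the humps midway. At 0 its grip bar lies along the griddle's x.
- knob_near_grip (a point): on the axis of the knob nearer the robot (griddle x = -65, y = -180 mm), at the top of its grip bar, 112 mm above the table; the black bar is 50 mm long, 14 mm wide, 24 mm high, on a steel skirt 54 mm across; the point's axes turn with the knob (x along the bar)
- knob_far_grip (a point): the same on the knob farther from the robot (griddle x = +60, y = -180 mm)
- thermometer: pistol-shaped infrared thermometer, 150 mm long, 0.22 kg, nose down in its stand. Origin: lens at the nose; z to the rear end (up in the stand); it looks along its -z. Round nose 42 mm across to z = 56 mm, then grey body 46 (x) x 36 mm (y); the handle sticks out 90 mm to -x at z = 83 to 141 mm, clear of fingers that pinch the rear of the body across y from above at z = 130 mm.
- stand: the thermometer's stand, fixed: base 82 x 82 x 8 mm with an open square sleeve, 54 mm clear inside, top 55 mm above the table; the nose stands loosely in it, turned any way about the vertical. Origin: middle of the underside.
- stand_in (a point): middle of the floor inside the stand's sleeve, 8 mm above the table: where the thermometer's nose rests
- press1: burger press, two or three alike (None if absent), 0.53 to 0.78 kg: black iron disc 90 mm across, 14 mm thick; over it a round wooden bar handle along the press's x axis, 76 mm long, 24 mm thick, axis 55 mm above the underside, on two posts 26 mm either side of the middle: pinch its middle across y from above. Origin: middle of the underside, z up.
- press2: burger press, two or three alike (None if absent), 0.53 to 0.78 kg: black iron disc 90 mm across, 14 mm thick; over it a round wooden bar handle along the press's x axis, 76 mm long, 24 mm thick, axis 55 mm above the underside, on two posts 26 mm either side of the middle: pinch its middle across y from above. Origin: middle of the underside, z up.
- press3: burger press, two or three alike (None if absent), 0.53 to 0.78 kg: black iron disc 90 mm across, 14 mm thick; over it a round wooden bar handle along the press's x axis, 76 mm long, 24 mm thick, axis 55 mm above the underside, on two posts 26 mm either side of the middle: pinch its middle across y from above. Origin: middle of the underside, z up.
- turner: wooden-handled spatula, 280 mm, lying to the right of the griddle; bystander, not to be moved
- salt_dish: low white salt dish, 68 mm across, 36 mm high; bystander
- mug: blue mug, 80 mm across, 90 mm high; bystander
- spice_jar: glass spice jar with a black lid, 54 mm across, 75 mm high; bystander
There are look-alikes about, which are no part of the job. What is shaped like the press3 but pink or purple is not meant. Leave any green or orange look-alike of the press2 alone.

How it is judged:
By the outcome, as a careful person would: the job done as asked, in the order asked, and still so for the second after the job is handed in, with the robot touching nothing.
Of press1, press2, press3 only 2 to 3 are there at a start; the rules pass over those that are not, and their reading is None.
At some moment in a run one of press1, press2, press3 may be knocked a few centimetres aside while the robot is not near it.
It also fails if it takes over 210 s, if anything falls off the work surface, if the arm or the gripper's body presses on something with over 40 N, if the wrist force passes 120 N, or if a joint passes its speed limit or range.

## Working session

There is one attempt and no reset: what is moved stays moved. The work goes in short steps, each a Python script; the robot and the scene stay as the last script left them, time stands still between calls to the robot, and variables do not carry over. Pictures are saved under pics/ and viewed, at most 14 in all, crops included, and the job is handed in when it is done.

```bash
mkdir -p pics; cat > h.py <<'E'
from workcell import r
import numpy as np, cv2
from scipy.spatial.transform import Rotation as Ro
def save(n,img): cv2.imwrite(f'pics/{n}.png',img[...,::-1])
def cloud(cam,d):
    c=r.get_calibration(cam); v,u=np.mgrid[:480,:640]
    P=np.stack([(u-c['cx'])/c['fx']*d,(v-c['cy'])/c['fy']*d,d],-1)
    return (P-np.array(c['t']))@np.array(c['R'])
def px(cam,X):
    c=r.get_calibration(cam); p=np.array(c['R'])@X+np.array(c['t'])
    return p[0]/p[2]*c['fx']+c['cx'],p[1]/p[2]*c['fy']+c['cy']
def down(yaw):  # tool z down, tool y at angle yaw+90 in world; tool x at yaw
    return (Ro.from_euler('z',yaw)*Ro.from_euler('x',np.pi)).as_quat()
E
python3 - <<'E'
from h import *
for cam in('scene','top'):
    im,d=r.get_image(cam); save(cam+'0',im); P=cloud(cam,d); np.save(cam+'P.npy',P)
    c=r.get_calibration(cam); print(cam,-np.array(c['R']).T@c['t'])
    for n in ['teppan','knob_near','thermometer','stand','press1','turner','salt_dish','mug','spice_jar']:
        for o in r.masks_of(cam,n):
            m=o['mask']&(d>0); q=P[m]
            print(n,round(o['conf'],2),np.round(o['xy']),m.sum(),np.round(np.median(q,0),3) if len(q) else '',np.round(np.percentile(q[:,2],98),3) if len(q) else '')
E
```

```text
scene [1.04212238 0.33675623 1.05577768]
teppan 0.63 [304. 262.] 20351 [0.608 0.069 0.076] 0.091
knob_near 0.88 [255. 203.] 345 [ 0.518 -0.124  0.091] 0.114
thermometer 0.6 [187. 139.] 1103 [ 0.438 -0.383  0.127] 0.161
thermometer 0.2 [301. 260.] 20531 [0.608 0.069 0.076] 0.091
stand 0.88 [191. 174.] 597 [ 0.464 -0.369  0.027] 0.056
stand 0.68 [501. 302.] 1520 [0.468 0.526 0.051] 0.091
press1 0.87 [228. 176.] 721 [ 0.435 -0.267  0.015] 0.068
press1 0.81 [471. 233.] 894 [0.317 0.402 0.015] 0.068
press1 0.8 [165. 209.] 790 [ 0.594 -0.374  0.015] 0.068
press1 0.7 [140. 248.] 915 [ 0.733 -0.354  0.015] 0.068
press1 0.64 [425. 315.] 1109 [0.574 0.375 0.015] 0.069
press1 0.62 [446. 272.] 1033 [0.456 0.384 0.015] 0.069
press1 0.59 [555. 314.] 1136 [0.443 0.653 0.016] 0.069
press1 0.27 [305. 261.] 20634 [0.608 0.069 0.076] 0.091
turner 0.97 [124. 217.] 982 [ 0.663 -0.479  0.004] 0.021
salt_dish 0.87 [437. 353.] 700 [0.655 0.437 0.034] 0.039
mug 0.9 [500. 300.] 1513 [0.464 0.527 0.052] 0.092
spice_jar 0.65 [396. 346.] 636 [0.699 0.346 0.073] 0.078
top [0.34528684 0.09232337 1.23298232]
teppan
[... 254 characters left out ...]
568 [ 0.438 -0.364  0.014] 0.058
press1 0.94 [213. 270.] 911 [0.446 0.38  0.016] 0.069
press1 0.9 [214. 228.] 880 [0.562 0.37  0.016] 0.069
press1 0.73 [204. 322.] 927 [0.308 0.399 0.016] 0.069
press1 0.68 [487. 165.] 870 [ 0.724 -0.352  0.016] 0.069
press1 0.67 [458. 276.] 978 [ 0.426 -0.265  0.015] 0.069
press1 0.63 [498. 215.] 897 [ 0.584 -0.371  0.016] 0.069
press1 0.61 [107. 276.] 927 [0.431 0.656 0.016] 0.069
turner 0.62 [536. 191.] 1240 [ 0.659 -0.477  0.005] 0.022
salt_dish 0.74 [190. 189.] 472 [0.65  0.439 0.034] 0.04
mug 0.75 [151. 258.] 1257 [0.473 0.543 0.04 ] 0.092
spice_jar 0.84 [227. 180.] 458 [0.679 0.343 0.072] 0.08
spice_jar 0.74 [410. 238.] 361 [ 0.512 -0.122  0.091] 0.115
```

View pics/scene0.png

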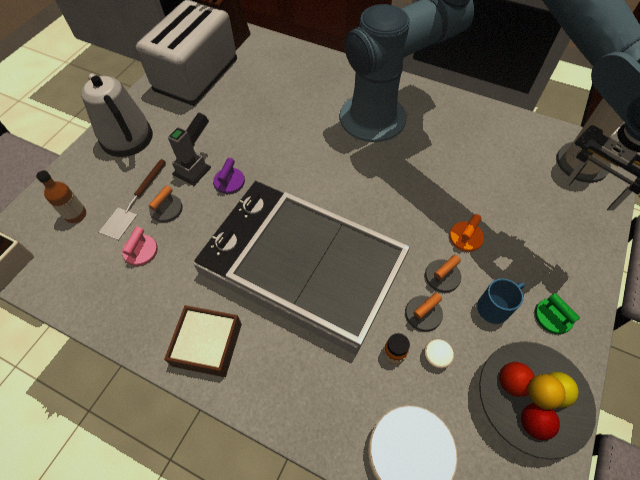

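View pics/top0.png

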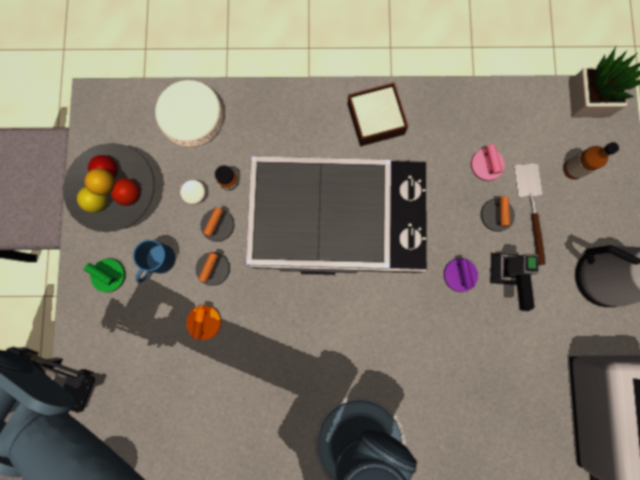

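The top view shows three black discs with wooden handles, at (217,223), (212,267) and (498,213). The look-alikes are orange (204,322), green (107,276), pink (487,163) and purple (460,274). The thermometer is at (521,270) with its handle pointing toward the robot, and the knobs are at (411,188) and (411,238). I choose the three black-disc presses.

```bash
cat >> h.py <<'E'
REAL=None
def presses(cam):
    im,d=r.get_image(cam); P=cloud(cam,d); out=[]
    for o in r.masks_of(cam,'press1'):
        m=o['mask']&(d>0)
        if not 300<m.sum()<2500: continue
        q=P[m]; base=np.percentile(q[:,2],15)-.016; z=q[:,2]-base
        disc=m.copy(); disc[m]=(z>.006)&(z<.024); col=im[disc].astype(float)
        sat=np.median(col.max(1)-col.min(1))
        h=q[z>.057][:,:2]; c=h.mean(0); _,_,V=np.linalg.svd(h-c,full_matrices=False)
        e=(h-c)@V[0]; c=c+V[0]*(e.max()+e.min())/2
        (cc,rad)=cv2.minEnclosingCircle(P[disc][:,:2].astype(np.float32))
        out.append(dict(conf=o['conf'],xy=o['xy'],sat=sat,base=base,c=c,disc=np.array(cc),rad=rad,len=np.ptp(e),yaw=np.arctan2(V[0,1],V[0,0])))
    return im,P,out
E
python3 - <<'E'
from h import *
for cam in('top','scene'):
    im,P,o=presses(cam)
    for p in o: print(cam,np.round(p['xy']),'sat',p['sat'],'base',round(p['base'],3),'h',p['c'].round(3),'disc',p['disc'].round(3),round(p['rad'],3),round(p['len'],3),'yaw',round(p['yaw'],2))
    reg=(P[...,2]>.074)&(P[...,2]<.10)&(abs(P[...,0]-.57)<.2)&(abs(P[...,1]-.01)<.28)
    n,l,s,_=cv2.connectedComponentsWithStats(reg.astype(np.uint8)); k=1+s[1:,4].argmax()
    q=P[l==k][:,:2].astype(np.float32); print('griddle',cv2.minAreaRect(q))
    rim=P[(l==k)&(P[...,2]>.083)]; rim=rim[rim[:,1]>-.09]; print('rim',cv2.minAreaRect(rim[:,:2].astype(np.float32)),np.median(rim[:,2]),np.median(P[l==k][:,2]))
    for x in (.46,.59):
        pass
    kn=(P[...,2]>.105)&(P[...,2]<.12)&(abs(P[...,0]-.57)<.15)&(abs(P[...,1]+.13)<.05)
    n,l,s,_=cv2.connectedComponentsWithStats(kn.astype(np.uint8))
    for k in range(1,n):
        if s[k,4]>15:
            q=P[l==k]; print('knob',q.mean(0).round(4),cv2.minAreaRect(q[:,:2].astype(np.float32)))
    t=P[(P[...,2]>.12)&(P[...,2]<.18)&(abs(P[...,0]-.42)<.13)&(abs(P[...,1]+.39)<.07)]
    print('th',cv2.minAreaRect(t[:,:2].astype(np.float32)),t.mean(0))
    tt=t[t[:,2]>.152]; print('rear',cv2.minAreaRect(tt[:,:2].astype(np.float32)),tt.mean(0),len(tt))
    b=P[(P[...,2]>.003)&(P[...,2]<.065)&(abs(P[...,0]-.44)<.09)&(abs(P[...,1]+.375)<.06)]
    print('stand',cv2.minAreaRect(b[:,:2].astype(np.float32)))
    if cam=='top':
        a=cv2.resize(im[150:300,170:250],None,fx=4,fy=4,interpolation=2);b=cv2.resize(im[150:300,440:560],None,fx=4,fy=4,interpolation=2)
        save('crop1',np.hstack([a,b]))
E
```

```text
top [105. 273.] sat 90.0 base -0.004 h [0.433 0.662] disc [0.433 0.666] 0.048 0.076 yaw -2.12
top [204. 322.] sat 160.0 base -0.004 h [0.308 0.404] disc [0.307 0.405] 0.045 0.075 yaw 3.02
top [500. 213.] sat 11.0 base -0.004 h [ 0.587 -0.376] disc [ 0.588 -0.378] 0.045 0.075 yaw 3.12
top [487. 164.] sat 87.0 base -0.005 h [ 0.728 -0.357] disc [ 0.732 -0.361] 0.049 0.076 yaw -2.93
top [458. 273.] sat 98.0 base -0.004 h [ 0.427 -0.269] disc [ 0.429 -0.272] 0.047 0.076 yaw -2.95
top [215. 225.] sat 11.0 base -0.004 h [0.565 0.375] disc [0.566 0.377] 0.045 0.075 yaw 2.73
griddle ((0.5836092233657837, 0.05491974949836731), (0.4516603648662567, 0.28335028886795044), 88.17935943603516)
rim ((0.5858540534973145, 0.09398514777421951), (0.37373054027557373, 0.2808520197868347), 88.098876953125) 0.08711826818477403 0.07775256451800608
knob [ 0.6374 -0.13    0.1116] ((0.638287365436554, -0.1302221566438675), (0.014649961143732071, 0.05052637681365013), 88.34989929199219)
knob [ 0.5128 -0.126   0.1118] ((0.512497067451477, -0.12610450387001038), (0.014698004350066185, 0.04786621406674385), 87.868
[... 1364 characters left out ...]
9776911
knob [ 0.5155 -0.1283  0.1108] ((0.514693558216095, -0.12913672626018524), (0.015563498251140118, 0.04919084906578064), 89.23194122314453)
knob [ 0.6399 -0.1319  0.111 ] ((0.6387087106704712, -0.13304483890533447), (0.016930321231484413, 0.050245292484760284), 87.0896224975586)
th ((0.4017295241355896, -0.39054301381111145), (0.0378144234418869, 0.13368350267410278), 85.88175964355469) [ 0.41574525 -0.38915848  0.14142166]
rear ((0.4432310461997986, -0.3944232165813446), (0.0347452275454998, 0.04639776796102524), 86.96744537353516) [ 0.44570635 -0.39397108  0.15783235] 179
stand ((0.43892306089401245, -0.3744449317455292), (0.11837697774171829, 0.1772831827402115), 89.13604736328125)
```

View pics/crop1.png

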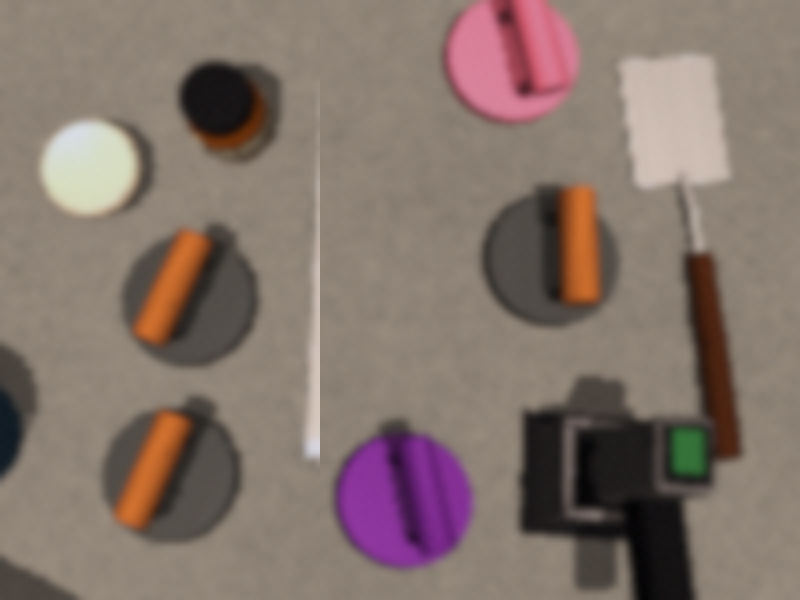

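The crop confirms it: three grey-black discs with wooden handles, and the pink and purple ones beside them are decoys. Next I place the first press.

```bash
cat >> h.py <<'E'
GY=-.031; GO=np.array([.584,.0505])
def G(x,y): c,s=np.cos(GY),np.sin(GY); return GO+np.array([c*x-s*y,s*x+c*y])
def best(x,y,z,yaw):
    q0=np.array(r.get_qpos()); b=None
    for k in(-2,-1,0,1,2):
        o=down(yaw+k*np.pi); q=r.solve_ik([x,y,z],o)
        if q is None: continue
        q=np.array(q); cst=abs(q-q0).max()+.6*max(0,abs(q[5])-1.7)
        if b is None or cst<b[0]: b=(cst,o)
    return b[1]
def above(xy,yaw,z=.27):
    o=best(xy[0],xy[1],z,yaw); r.movep([xy[0],xy[1],z],o); return o
def find(exp,cams=('top','scene'),tol=.09):
    res=[]
    for cam in cams:
        for p in presses(cam)[2]:
            if p['sat']<40 and np.linalg.norm(p['c']-exp)<tol:
                yaw=(p['yaw']+np.pi/2)%np.pi-np.pi/2; res.append([*p['c'],yaw]); print(cam,np.round(res[-1],3),round(p['base'],3)); break
    res=np.array(res); v=np.exp(2j*res[:,2]).mean()
    return res[:,:2].mean(0),np.angle(v)/2
def pickplace(exp,dst,yawdst=GY):
    c,yaw=find(np.array(exp))
    above(c,yaw); r.line_to([*c,.036],vel=.2); r.grab(); print('w',r.get_width())
    r.line_to([*c,.24],vel=.25); w=r.get_width(); print('w up',w,r.get_contact_force())
    if w<.015: print('MISSED'); return False
    above(dst,yawdst,.24); r.line_to([*dst,.125],vel=.2)
    print('stop',r.line_to([*dst,.106],vel=.03,stop_force=5),r.get_ee_pos()); r.sleep(.1)
    r.let_go(); r.line_to([*dst,.26],vel=.25); return True
E
python3 - <<'E'
from h import *
print(r.get_clock(),pickplace([.566,.376],G(.066,.162)),r.get_clock())
E
```

```text
top [ 0.565  0.375 -0.408] -0.004
scene [ 0.567  0.375 -0.407] -0.004
w 0.02329373691414508
w up 0.023293909696176326 [-0.03198211  0.39407697 -6.77495468]
stop True [0.65502712 0.21034319 0.10975622]
1.2 True 10.3917
```

```bash
python3 - <<'E'
from h import *
print(pickplace([.449,.383],G(.066,.05)),r.get_clock())
print(pickplace([.589,-.376],G(.066,-.062)),r.get_clock())
above([.40,.15],0,.35)
for cam in('top','scene'):
    im,_,o=presses(cam); save(cam+'1',im)
    for p in o: print(cam,np.round(p['xy']),p['sat'],round(p['base'],3),p['c'].round(3),p['disc'].round(3),round(p['yaw'],2))
print(G(.066,.162),G(.066,.05),G(.066,-.062),r.get_clock())
E
```

```text
top [ 0.447  0.385 -0.384] -0.004
scene [ 0.449  0.385 -0.407] -0.005
w 0.023012977307690394
w up 0.023244548224776812 [ 0.19798084  0.19584141 -7.09444538]
stop True [0.65146853 0.09840505 0.10981814]
True 19.6
top [ 0.556 -0.349 -0.007] -0.004h.py:23: RuntimeWarning: Mean of empty slice.
  h=q[z>.057][:,:2]; c=h.mean(0); _,_,V=np.linalg.svd(h-c,full_matrices=False)
  ret = um.true_divide(
Traceback (most recent call last):
  File "h.py", line 49, in pickplace
    c,yaw=find(np.array(exp))
          ~~~~^^^^^^^^^^^^^^^
  File "h.py", line 43, in find
    for p in presses(cam)[2]:
             ~~~~~~~^^^^^
  File "h.py", line 24, in presses
    e=(h-c)@V[0]; c=c+V[0]*(e.max()+e.min())/2
            ~^^^
IndexError: index 0 is out of bounds for axis 0 with size 0
```

Press 3 was knocked to about (.556,-.349). I re-measure it before picking it up.

```bash
sed -i "s/        if not 300<m.sum()<2500: continue/&\n        if np.ptp(P[m][:,2])<.04 or (P[m][:,2]>np.percentile(P[m][:,2],15)+.041).sum()<20: continue/" h.py
python3 - <<'E'
from h import *
print(pickplace([.556,-.349],G(.066,-.062)),r.get_clock())
above([.30,.35],0,.35)
for cam in('top','scene'):
    im,_,o=presses(cam); save(cam+'1',im)
    for p in o: print(cam,np.round(p['xy']),p['sat'],round(p['base'],3),p['c'].round(3),p['disc'].round(3),round(p['yaw'],2))
print(G(.066,.162),G(.066,.05),G(.066,-.062),r.get_clock())
E
```

```text
top [ 0.556 -0.349 -0.005] -0.005
scene [ 0.559 -0.351 -0.008] -0.005
w 0.023289160437450523
w up 0.023365457999921502 [-0.8975983   0.15621969 -6.09936131]
stop True [ 0.64795732 -0.01346631  0.11013586]
True 29.6083
top [363. 187.] 11.0 0.071 [ 0.647 -0.01 ] [ 0.646 -0.009] 3.1
top [459. 274.] 99.5 -0.004 [ 0.427 -0.269] [ 0.427 -0.274] -2.95
top [322. 186.] 11.0 0.071 [0.65  0.101] [0.652 0.101] 3.13
top [485. 166.] 88.0 -0.004 [ 0.729 -0.357] [ 0.729 -0.359] -2.93
top [273. 184.] 11.0 0.071 [0.655 0.212] [0.655 0.212] 3.09
top [108. 276.] 92.5 -0.005 [0.433 0.663] [0.433 0.675] -2.12
scene [264. 264.] 13.0 0.071 [ 0.649 -0.012] [ 0.644 -0.014] -0.04
scene [305. 282.] 14.0 0.071 [0.652 0.1  ] [0.65  0.099] -0.05
scene [346. 306.] 14.0 0.072 [0.657 0.211] [0.656 0.209] -0.04
scene [141. 248.] 89.0 -0.004 [ 0.73  -0.359] [ 0.728 -0.363] 0.2
scene [558. 314.] 77.5 -0.004 [0.436 0.658] [0.428 0.657] 1.03
scene [226. 176.] 81.0 -0.005 [ 0.428 -0.272] [ 0.421 -0.275] 0.18
[0.65498949 0.21037649] [0.65151804 0.0984303 ] [ 0.6480466  -0.01351588] 31.6667
```

View pics/scene1.png

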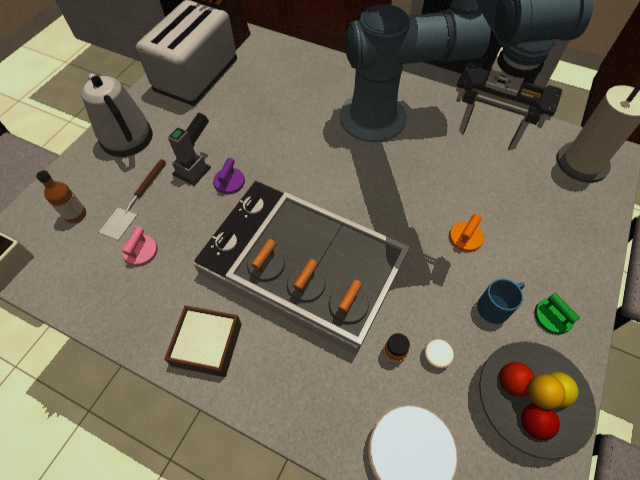

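All three presses stand in their row, at scene pixels (264,262), (305,280) and (347,303). Now the knobs.

```bash
cat >> h.py <<'E'
def knob(c,turn=.80,z=.0945):
    b=None; q0=np.array(r.get_qpos())
    for k in(-1,0,1):
        a=r.solve_ik([*c,z],down(GY+k*np.pi)); e=r.solve_ik([*c,z],down(GY-turn+k*np.pi))
        if a is None or e is None or max(abs(a[5]),abs(e[5]))>2.5 or abs(a[5]-e[5])>1.5: continue
        cst=abs(a[5]-q0[5])
        if b is None or cst<b[0]: b=(cst,GY+k*np.pi)
    y=b[1]; r.movep([*c,.25],down(y)); r.line_to([*c,z],vel=.15); r.grab(); print('w',r.get_width(),r.get_contact_force())
    for f in np.linspace(0,1,9)[1:]: r.movep([*c,z],down(y-turn*f))
    r.sleep(.2); print('turned',r.get_width(),r.get_torque(),r.get_contact_force()); r.let_go(); r.line_to([*c,.25],vel=.2)
def knobcheck(name):
    for cam in('top','scene'):
        im,d=r.get_image(cam); P=cloud(cam,d); save(f'{name}_{cam}',im)
        kn=(P[...,2]>.105)&(P[...,2]<.12)&(abs(P[...,0]-.57)<.15)&(abs(P[...,1]+.13)<.05)
        n,l,s,_=cv2.connectedComponentsWithStats(kn.astype(np.uint8))
        for k in range(1,n):
            if s[k,4]>15:
                q=P[l==k][:,:2]; c=q.mean(0); _,_,V=np.linalg.svd(q-c,full_matrices=False); a=np.arctan2(V[0,1],V[0,0])
                print(cam,'knob',c.round(4),'angle',round((GY-a+np.pi/2)%np.pi-np.pi/2,3))
E
python3 - <<'E'
from h import *
print(G(-.065,-.18),G(.06,-.18))
knob(G(-.065,-.18)); knob(G(.06,-.18))
above([.30,.35],0,.35); knobcheck('k'); print(r.get_clock())
E
```

```text
[ 0.51345212 -0.12739884] [ 0.63839207 -0.13127322]
w 0.013443885183851395 [-0.97118532 -5.1194821  -0.94010004]
turned 0.013675714810936846 [-1.00336635  0.00819558  0.08280748] [-0.16095477 -5.72100231 -1.93828175]
w 0.013825417249330035 [-0.0415304  -4.89431811 -1.51577319]
turned 0.013639916577144265 [-1.01961369  0.01095772  0.0615177 ] [ 0.71572295 -4.81762699 -2.16093484]
top knob [ 0.6374 -0.1294] angle 0.706
top knob [ 0.513  -0.1256] angle 0.761
scene knob [ 0.5147 -0.128 ] angle 0.748
scene knob [ 0.6401 -0.1323] angle 0.734
50.1417
```

Both knobs read about 0.75. Now the thermometer.

```bash
python3 - <<'E'
from h import *
c=np.array([.443,-.3935]); yaw=-.049
o=above(c,yaw,.30); r.line_to([*c,.119],vel=.15); r.grab(); print('w',r.get_width(),r.get_contact_force())
r.line_to([*c,.25],vel=.1); r.line_to([*c,.40],vel=.25); print('w',r.get_width(),r.get_contact_force(),r.get_torque())
im,d=r.get_image('scene'); P=cloud('scene',d); save('th',im[0:240,60:340].repeat(2,0).repeat(2,1))
t=P[(abs(P[...,0]-c[0])<.04)&(abs(P[...,1]-c[1])<.05)&(P[...,2]>.2)]
for z in np.arange(.28,.46,.015):
    s=t[abs(t[:,2]-z)<.0075]
    if len(s)>5: print(round(z,3),s.mean(0).round(3),s.min(0).round(3),s.max(0).round(3),len(s))
print(t[:,2].min(),o,r.get_clock())
E
```

```text
w 0.03595155053294917 [-0.07156238 -0.13690593  0.48360896]
w 0.035996929667085016 [-1.67003747 -0.49097264 -3.18442508] [0.00122479 0.17414692 0.00399349]
0.295 [ 0.453 -0.381  0.295] [ 0.429 -0.403  0.288] [ 0.465 -0.372  0.302] 86
0.31 [ 0.453 -0.382  0.31 ] [ 0.428 -0.402  0.303] [ 0.464 -0.371  0.317] 97
0.325 [ 0.453 -0.382  0.325] [ 0.429 -0.407  0.318] [ 0.465 -0.372  0.332] 87
0.34 [ 0.451 -0.381  0.34 ] [ 0.423 -0.409  0.333] [ 0.466 -0.371  0.347] 100
0.355 [ 0.45  -0.383  0.355] [ 0.403 -0.411  0.348] [ 0.469 -0.374  0.362] 139
0.37 [ 0.45  -0.383  0.37 ] [ 0.405 -0.409  0.363] [ 0.469 -0.374  0.377] 140
0.385 [ 0.445 -0.382  0.385] [ 0.403 -0.413  0.378] [ 0.468 -0.373  0.392] 183
0.4 [ 0.445 -0.383  0.401] [ 0.403 -0.41   0.393] [ 0.469 -0.365  0.407] 164
0.415 [ 0.452 -0.38   0.415] [ 0.404 -0.413  0.408] [ 0.468 -0.361  0.422] 166
0.43 [ 0.453 -0.386  0.432] [ 0.421 -0.425  0.423] [ 0.468 -0.361  0.437] 241
0.445 [ 0.448 -0.392  0.443] [ 0.432 -0.425  0.438] [ 0.463 -0.362  0.452] 189
0.285768155351192 [-9.99699890e-01  2.44975491e-02  1.50004225e-18 -6.12139635e-17] 57.3667
```

View pics/th.png

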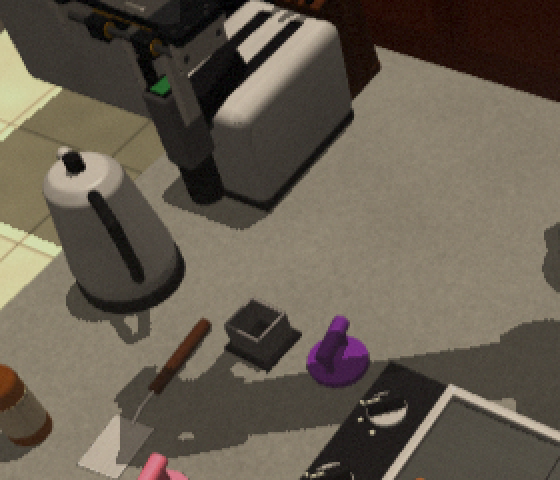

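The thermometer hangs vertically in the gripper, with its nose near (205,190) in the crop, and the stand is empty near (258,325). Now the readings.

```bash
python3 - <<'E'
from h import *
for cam in('top','scene'):
    im,d=r.get_image(cam); P=cloud(cam,d)
    b=P[(P[...,2]>.045)&(P[...,2]<.065)&(abs(P[...,0]-.44)<.07)&(abs(P[...,1]+.39)<.06)]
    print('sleeve',cam,cv2.minAreaRect(b[:,:2].astype(np.float32)),len(b))
L,R=G(-.055,.13),G(-.055,-.03); o=best(*L,.40,-.049)
r.movep([*L,.40],o); r.line_to([*L,.286],vel=.15); r.sleep(.3); print(r.get_ee_pos(),r.get_clock())
r.sleep(2.3)
r.line_to([*L,.36],vel=.2); r.line_to([*R,.36],vel=.2); r.line_to([*R,.286],vel=.15); r.sleep(.3); print(r.get_ee_pos(),r.get_clock())
im,d=r.get_image('scene'); save('readR',im); P=cloud('scene',d)
t=P[(abs(P[...,0]-R[0])<.04)&(abs(P[...,1]-R[1])<.05)&(P[...,2]>.13)&(P[...,2]<.22)]; print(R,t.min(0),t.max(0))
r.sleep(2.3); print(r.get_clock(),r.get_width())
r.line_to([*R,.40],vel=.2)
E
```

```text
sleeve top ((0.4425603151321411, -0.39386388659477234), (0.06649582087993622, 0.0640362799167633), 85.79664611816406) 270
sleeve scene ((0.44271594285964966, -0.39765897393226624), (0.07109864056110382, 0.06643997132778168), 88.238525390625) 235
[0.53335616 0.18220667 0.28674835] 60.7667
[0.52850582 0.02215207 0.28695668] 65.475
[0.52809657 0.02221914] [0.5210023  0.00510863 0.17539294] [0.55054139 0.04229304 0.21963894]
67.825 0.035825432030272435
```

View pics/readR.png

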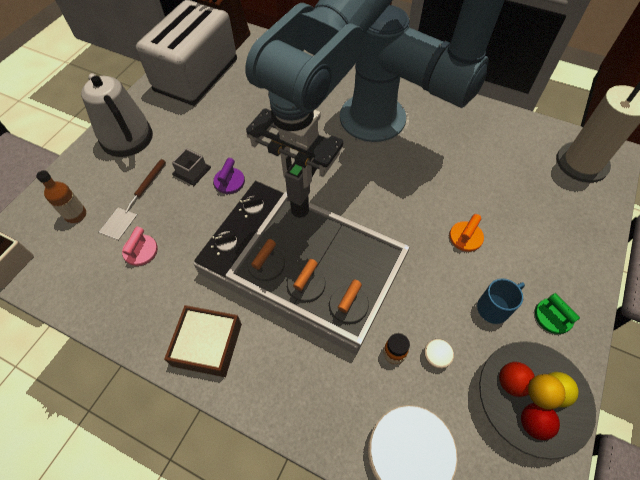

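The thermometer points down over the right front part at (300,210), and the presses are undisturbed. Now I return it to the stand.

```bash
python3 - <<'E'
from h import *
c=np.array([.443,-.394]); o=best(*c,.40,-.049)
r.movep([*c,.40],o); r.line_to([*c,.20],vel=.2); print(r.line_to([*c,.13],vel=.06,stop_force=8),r.get_ee_pos())
print(r.line_to([*c,.117],vel=.02,stop_force=3),r.get_ee_pos(),r.get_contact_force())
r.let_go(); r.sleep(.2); r.line_to([*c,.32],vel=.12)
above([.30,.35],0,.35); r.sleep(.5); knobcheck('end')
for cam in('top','scene'):
    im,d=r.get_image(cam); P=cloud(cam,d)
    t=P[(P[...,2]>.152)&(P[...,2]<.18)&(abs(P[...,0]-.44)<.07)&(abs(P[...,1]+.39)<.06)]
    print('rear',cv2.minAreaRect(t[:,:2].astype(np.float32)),np.median(t[:,2]))
    for p in presses(cam)[2]: print(np.round(p['xy']),p['sat'],round(p['base'],3),p['c'].round(3))
print(r.get_clock())
E
```

```text
False [ 0.44326084 -0.3942986   0.13058159]
True [ 0.44289558 -0.39402709  0.11900347] [ 0.52881747 -0.41154313  4.28929071]
top knob [ 0.6379 -0.1297] angle 0.706
top knob [ 0.5129 -0.1255] angle 0.759
scene knob [ 0.5155 -0.1285] angle 0.724
scene knob [ 0.6399 -0.1321] angle 0.75
rear ((0.4429926872253418, -0.3908521831035614), (0.03690892085433006, 0.045937538146972656), 87.62682342529297) 0.1585765147262946
[107. 275.] 92.0 -0.004 [0.433 0.663]
[364. 185.] 11.0 0.071 [ 0.647 -0.01 ]
[274. 184.] 11.0 0.071 [0.655 0.212]
[320. 188.] 11.0 0.071 [0.651 0.101]
[485. 164.] 88.0 -0.004 [ 0.729 -0.357]
[459. 273.] 101.0 -0.004 [ 0.427 -0.269]
rear ((0.4443206787109375, -0.3926006555557251), (0.04526207223534584, 0.03460894897580147), 0.14248588681221008) 0.15794877616393266
[472. 234.] 206.0 -0.004 [0.309 0.402]
[350. 305.] 14.0 0.071 [0.656 0.211]
[557. 314.] 74.0 -0.004 [0.436 0.658]
[307. 283.] 14.0 0.071 [0.653 0.1  ]
[230. 176.] 82.0 -0.004 [ 0.427 -0.272]
[139. 247.] 89.0 -0.004 [ 0.73  -0.359]
79.7333
```

View pics/end_scene.png

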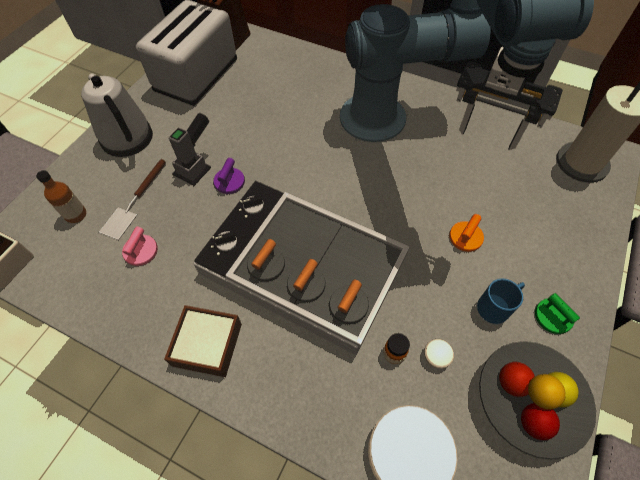

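The thermometer stands in its stand at (187,150), the presses are in their row, the knobs are turned, and nothing else has moved.

```bash
python3 -c "
from h import *
print(r.job_done())"
```

```text
the job is handed in; nothing more can be done
None
```

The job is handed in at about 80 s: all three presses stand in their row, both knobs measure about 0.75 (first setting), the left then right halves were each read for over 2 s, and the thermometer is back in its stand with nothing else moved.

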